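# Put the block plane away in the plane till

### The arm

A 6-joint arm with a two-finger parallel gripper is mounted at the origin on the work surface. World frame = base frame: x ahead of the robot, y to its left, z up, the work surface at z = 0. Lengths are in mm, angles in degrees, forces in N, time in s.
With the tool pointing down it reaches from about 275 to 750 mm from the base axis. Payload 10.2 kg.
Tool frame: the origin (TCP) lies midway between the tips of the shut fingers; the grasp point (between the pads) lies grip_point_offset behind it (grip_point_offset is the distance from the TCP to the grasp point, in mm); z points along the fingers, x is the direction in which the jaws open and shut, and the axes are right-handed (so a half turn about z gives the same grasp; the last joint's range is limited). The gripper opens to 85 mm and grips with 20 to 120 N. Pads are 22 mm wide; open, the fingers measure 114 mm over their backs; the gripper's body (76 mm by 85 mm) begins 54 mm behind the grasp point. The pads swing forward as they close: fully open they stand 13 mm farther back than shut.
Start: joints at [52.116, 17.928, 85.812, -0, 76.261, -12.8], TCP at [222.586, 475.486, 231.294] pointing down, gripper open.
Joint ranges: [-168.41, 168.41], [-55.51, 124.54], [10.69, 146.95], [-70.63, 250.63], [1, 178], [-165.06, 165.06]. Speed limits (degrees/s): [136.94, 136.94, 172.46, 180, 180, 180].

### API

Orientations are given as a 3x3 rotation matrix whose columns are the frame's x, y, z axes.
In Python, from cell import * gives the robot as it stands.
- The arm moves only by the shell command python3 -m jog 'ROWS'. ROWS is JSON, a list of rows, each a list of 7 numbers: the shift along the tool's x, y, z in m, then the turn, a rotation vector about the tool's x, y, z in degrees, then the opening, from -1 (shut) to 1 (fully open), so that 0 is half open. In form: [[x, y, z, ax, ay, az, gripper], ...]. A call has exactly 5 rows; each row is the pose to reach, as a shift and turn from the pose measured when the call began, along the tool's axes at that moment; what a row does not reach only later rows make up. A row lasts 1/10 s, in which the tool goes at most 50 mm and 8.59 degrees, less where a joint would pass 70% of its speed; a pose out of reach is approached as far as the arm can. A call with a gripper value outside its range is refused whole. The fingers move at their own pace and stop on an object; the grip force is fixed at half the most. Time passes only in rows, so rows that repeat a pose let the fingers close, or fill a call up. It gives the time, the measured TCP pose, the force and the opening at its end, in the units of the state.
- state(): the state, without advancing time (a new reading comes with each control period).
- grab_frame(name): name is "scene" or "top" or "wrist"; returns a dict with "image" (384x512x3 uint8, blue, green, red), "fovy" (degrees; the focal length in pixels is half the picture's height over the tangent of half this angle, whatever the lens; pixels are square), "cx", "cy" (the principal point, pixels), "k1" (the pictures are not rectified: a ray, as slopes to the right and down, at radius r is drawn at 1 + k1 r^2 times it, then the intrinsics apply), "R" (3x3) and "t" (3): a world point X has camera coordinates R X + t; the wrist camera has in their place "mount" (4x4, takes a point from camera to tool coordinates, whose origin is the TCP and whose axes are the tool frame's). Camera axes: x right, y down, z forward; pixel columns grow to the right and rows downward; lengths in mm; the calibration is good to about 2 mm. A picture is of the moment at which its call begins: read the wrist's pose just before it. There is no depth.
- sign_off(): hands the job in, once; it reports no verdict.
The state is a dict: "time_s": time; "q": joint angles; "qvel": joint speeds; "joint_efforts": joint torques, N m; "tcp_pos": TCP position; "tcp_rot": TCP orientation; "force": force on the tool from outside, world axes, zero at the start; "moment": the same for the moment, N m; "gripper_width": finger opening in mm.
Only numpy, scipy, OpenCV 4.12 (cv2) and the standard library are available. Lean on these libraries where they do the work, as an engineer would, in place of code of your own. Each camera call takes 0.05 s, during which the arm holds its last target.

### The job

Put the block plane away: lay it gently in the empty bay of the sloping plane till, toe (brass knob end) up the slope like the other planes, sole flat on the lining and heel resting squarely against the ledge, then let go. Leave the other planes, the mallet and the tin where they are.

Things in the scene. Friction and masses are not known exactly. Their poses are not given: they have to be found in the camera images.
- plane_mid (a point): Middle of the loose block plane (half-way along, half-way across, 22 mm above its sole). The plane is 160 mm long, 52 mm wide, about 0.65 kg. x points to its toe (the end with the round brass knob), y across it, z up away from the sole. It starts on the bench on its sole. Take it by its bright flat steel cheeks, parallel and 52 mm apart: at least 30 mm high for 42 mm either way of the middle, only 11 mm high at the ends. Nothing on it is over 50 mm above the sole.
- plane_heel (a point): Middle of the lower edge of the block plane's heel: 80 mm behind plane_mid and 22 mm below it, on the sole. Axes as plane_mid.
- plane_toe (a point): Middle of the lower edge of the block plane's toe: 80 mm ahead of plane_mid and 22 mm below it, on the sole. Axes as plane_mid.
- block_plane: The block plane itself; origin in the middle of its sole, axes as plane_mid.
- bay (a point): Where the heel goes in the empty bay of the till: on top of the lining, at the ledge's face, midway across the bay. x points straight up the slope (28 degrees to the bench), y along the ledge, z square off the lining. The bay is 108 mm wide between its dividers or sides (11 to 13 mm above the lining) and 250 mm long; the ledge stands 19 mm above the lining. The lining is waxed and slick: a plane let go on it slides down to the ledge.
- till: The fixed wooden plane till, 384 mm wide, about 255 mm deep, 172 mm high at its back: a board sloping up away from the robot with a ledge along its low front edge and three side-by-side bays at 120 mm pitch. Two bays hold planes; which one is empty varies. Origin under its middle on the bench, x to its high back, y along its width.
- lining_free: The pale waxed lining of the empty bay, 250 x 104 x 3 mm, fixed to the till. Origin in the middle of its underside, axes as bay.
- smoother: Metal smoothing plane with dark wooden handle and knob lying in one bay, 210 x 60 mm, up to 95 mm off the lining, loose. Leave it. Origin in the middle of its sole, x to its toe (up the slope).
- wooden_plane: Pale wooden smoothing plane with a steel iron lying in one bay, 190 x 58 mm, up to 105 mm off the lining, loose. Leave it. Origin in the middle of its sole, x to its toe (up the slope).
- mallet: Wooden mallet lying on the bench, 365 mm long overall, head 85 x 130 x 60 mm, loose. Leave it. Origin on the bench under the handle, head towards its +y.
- tin: Closed green varnish tin standing on the bench, 90 mm across, 108 mm high, loose. Leave it. Origin under its middle.

How it is judged:
By the outcome, as a careful person would: the job done as asked, in the order asked, and still so for the second after the job is handed in, with the robot touching nothing.
It also fails if it takes over 45 s, if anything falls off the work surface, if the arm or the gripper's body presses on something with over 40 N, if the wrist force passes 120 N, or if a joint passes its speed limit or range.

## Working session

There is one attempt and no reset: what is moved stays moved. The work goes in short steps, Python scripts to look and compute and a shell command to move; the robot and the scene stay as the last step left them, time stands still between calls to the robot, and variables do not carry over. Pictures are saved under pics/ and viewed, and the job is handed in when it is done.

```bash
ls; mkdir -p pics
python3 - <<'E'
from cell import *
import cv2,numpy as np
s=state();print(s['time_s'],s['tcp_pos'],s['tcp_rot'],s['gripper_width'])
try: print(grip_point_offset)
except Exception as e: print(e)
for n in("scene","top","wrist"):
    f=grab_frame(n);cv2.imwrite(f"pics/{n}0.png",f["image"])
    print(n,{k:(np.round(v,3).tolist() if not np.isscalar(v) else v) for k,v in f.items() if k!="image"})
E
```

```text
pics
0.0 [222.42734808 475.26130679 230.70870739] [[ 4.23964078e-01  9.05678644e-01 -8.08905102e-04]
 [ 9.05678091e-01 -4.23964750e-01 -1.04253429e-03]
 [-1.28714829e-03 -2.90610541e-04 -9.99999129e-01]] 85.23730110309515
18.700000000000003
scene {'fovy': 42.09942143395326, 'cx': 262.7795278267064, 'cy': 193.01776646245813, 'k1': 0.03748846558356176, 'R': [[-0.019, 1.0, 0.002], [0.8, 0.017, -0.599], [-0.599, -0.01, -0.801]], 't': [134.334, -438.897, 1824.368]}
top {'fovy': 47.23611779169244, 'cx': 264.1772980536424, 'cy': 193.74626700925748, 'k1': -0.004308205296628452, 'R': [[0.003, -1.0, -0.015], [-0.997, -0.002, -0.081], [0.081, 0.015, -0.997]], 't': [-97.704, 582.335, 1366.801]}
wrist {'fovy': 68.14335706061769, 'cx': 249.76149598747426, 'cy': 190.81104277350525, 'k1': -0.028543856182026726, 'mount': [[1.0, 0.001, 0.001, 0.143], [-0.001, 0.958, 0.285, -72.224], [-0.001, -0.285, 0.958, -143.227], [0.0, 0.0, 0.0, 1.0]]}
```

View pics/scene0.png

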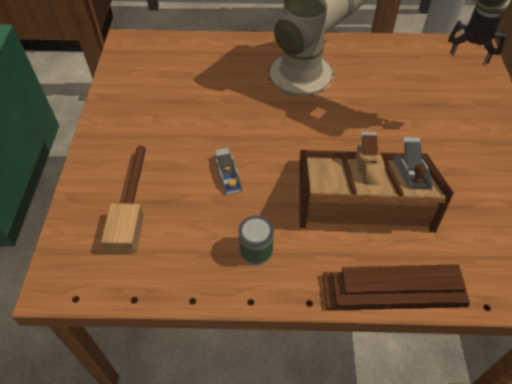

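View pics/top0.png

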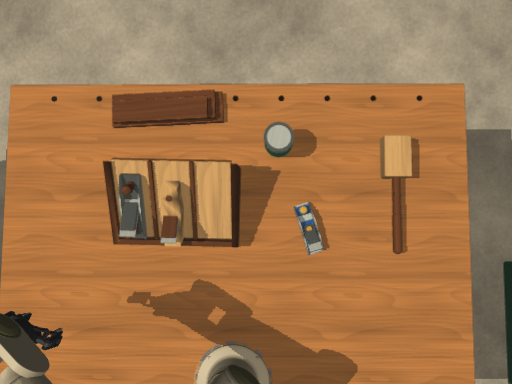

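View pics/wrist0.png

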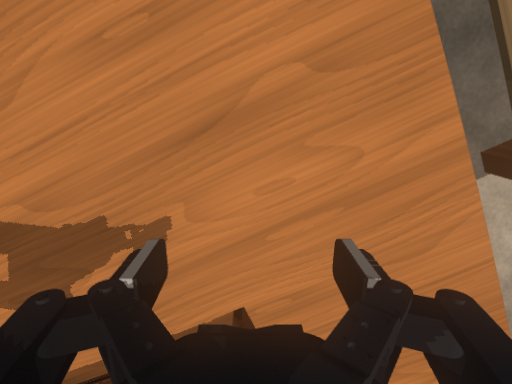

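The empty bay is the right-hand one in the top view, around (214,200). The block plane is near (309,228). I'll zoom in on both.

```bash
cat > h.py <<'E'
from cell import *
import cv2,numpy as np
def K(f):
    F=f["image"].shape[0]/2/np.tan(np.radians(f["fovy"]/2)); return F,f["cx"],f["cy"],f["k1"]
def pose(f,s=None):
    if "R" in f: return np.array(f["R"]),np.array(f["t"])
    M=np.array(f["mount"]);T=np.eye(4);T[:3,:3]=s["tcp_rot"];T[:3,3]=s["tcp_pos"]
    C=np.linalg.inv(T@M);return C[:3,:3],C[:3,3]
def proj(f,X,s=None):
    R,t=pose(f,s);F,cx,cy,k=K(f);c=np.atleast_2d(X)@R.T+t
    n=c[:,:2]/c[:,2:];r2=(n**2).sum(1,keepdims=True);n=n*(1+k*r2);return n*F+[cx,cy]
def ray(f,u,s=None):
    R,t=pose(f,s);F,cx,cy,k=K(f);d=(np.array(u,float)-[cx,cy])/F;n=d.copy()
    for _ in range(20): n=d/(1+k*(n@n))
    v=R.T@np.array([n[0],n[1],1]);return -R.T@t,v/np.linalg.norm(v)
def onz(f,u,z,s=None):
    o,v=ray(f,u,s);return o+v*(z-o[2])/v[2]
def tri(fs):  # list of (f,u,s)
    A=0;b=0
    for f,u,s in fs:
        o,v=ray(f,u,s);P=np.eye(3)-np.outer(v,v);A=A+P;b=b+P@o
    return np.linalg.solve(A,b)
def crop(f,x0,y0,x1,y1,k,name):
    cv2.imwrite(name,cv2.resize(f["image"][y0:y1,x0:x1],None,fx=k,fy=k,interpolation=cv2.INTER_CUBIC))
E
python3 - <<'E'
from h import *
f=grab_frame("top");crop(f,280,190,340,265,8,"pics/t_pl.png");crop(f,95,145,255,255,5,"pics/t_till.png")
print(onz(f,(309,228),25))
g=grab_frame("scene");crop(g,200,140,260,200,8,"pics/s_pl.png");crop(g,290,125,460,235,4.5,"pics/s_till.png")
E
```

```text
[ 474.83595127 -237.32705897   25.        ]
```

View pics/t_pl.png

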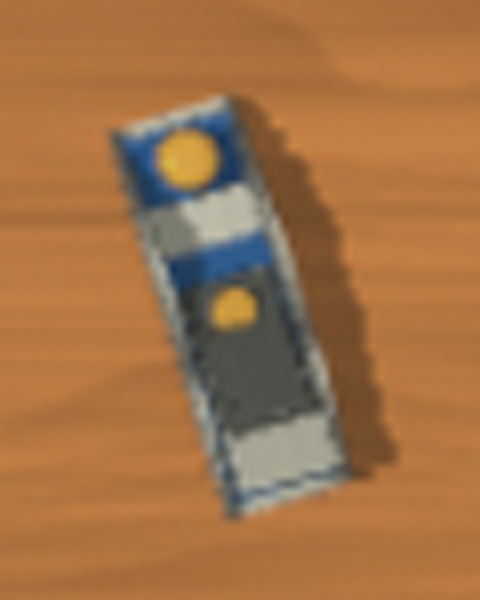

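View pics/t_till.png

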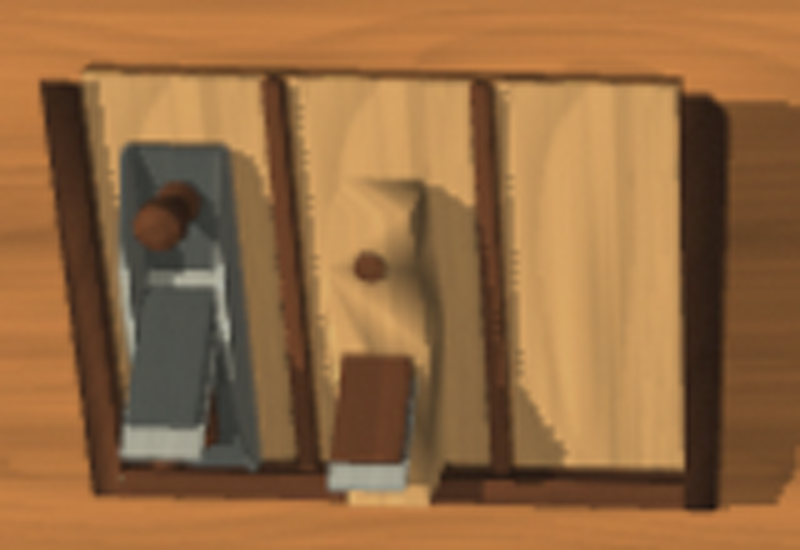

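View pics/s_pl.png

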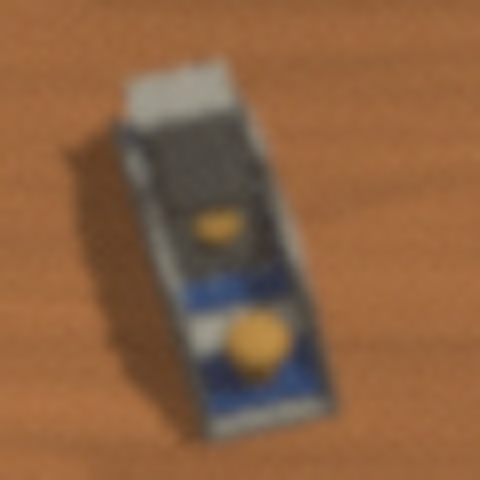

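View pics/s_till.png

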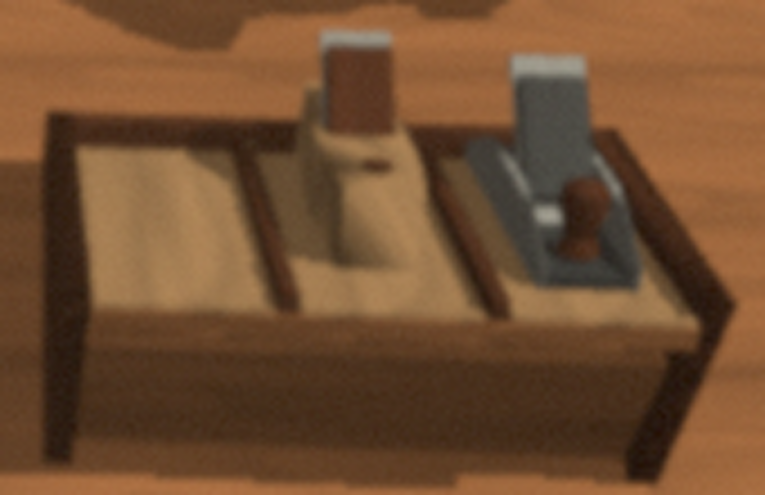

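Run:
```python
from h import *
f=grab_frame("top");g=grab_frame("scene")
T=lambda x,y,k,x0,y0:((x+.5)/k-.5+x0,(y+.5)/k-.5+y0)
c=[onz(f,T(x,y,8,280,190),11) for x,y in((115,130),(230,95),(348,480),(232,515))]
c=np.array(c);print(c.round(1));toe=(c[0]+c[1])/2;heel=(c[2]+c[3])/2
d=toe-heel;print("mid",(toe+heel)/2,"len",np.linalg.norm(d),"yaw",np.degrees(np.arctan2(d[1],d[0])), np.linalg.norm(c[0]-c[1]))
print("campos",ray(f,(0,0))[0],ray(g,(0,0))[0])
tt=lambda x,y:T(x,y,5,95,145); ss=lambda x,y:T(x,y,4.5,290,125)
for n,a,b in(("backL(+y)",(495,83),(275,308)),("backR",(680,83),(92,308)),("frontR",(687,470),(77,148)),("frontL",(510,467),(238,148)),
  ("side back R",(722,105),(88,310)),):
    p=tri([(f,tt(*a),None),(g,ss(*b),None)]);print(n,p.round(1),proj(f,p)-tt(*a),proj(g,p)-ss(*b))
```

```text
[[ 545.2 -191.1   11. ]
 [ 559.2 -236.8   11. ]
 [ 407.2 -282.5   11. ]
 [ 393.3 -236.7   11. ]]
mid [ 476.22274069 -236.76805689   11.        ] len 158.6169166782996 yaw 16.73243720191177 47.86349076453704
campos [ 469.60835552 -117.18672777 1408.02703196] [1447.02038954 -108.99639343 1197.18200908]
backL(+y) [665.2 105.9 158.8] [[-0.27488698 -0.01635951]] [[-0.30591036  0.01977198]]
backR [665.6  -0.  156.4] [[-0.47607455 -0.01414397]] [[-0.52756318  0.01473847]]
frontR [441.3   5.8  38.6] [[-0.92479151 -0.01640845]] [[-0.93980615  0.02742536]]
frontL [442.9 114.9  42.9] [[-0.76967538 -0.02469441]] [[-0.78462372  0.05353329]]
side back R [655.7 -12.  140.8] [[-4.30951495 -0.19695973]] [[-4.77175429  0.0122375 ]]
```

```bash
python3 -m jog '[[-0.03,0.034,-0.008,0,0,-3,1],[-0.06,0.068,-0.016,0,0,-6,1],[-0.09,0.1,-0.03,0,0,-9,1],[-0.12,0.134,-0.05,0,0,-12,1],[-0.15,0.168,-0.07,0,0,-15,1]]'
```

```text
time_s: 0.85
tcp_pos: [311.2, 266.7, 301.9]
tcp_rot: [[0.172, 0.985, -0.0], [0.985, -0.172, -0.0], [-0.0, -0.0, -1.0]]
force: [0.6, 0.7, 0.4]
gripper_width: 85.5
```

```bash
python3 -m jog '[[-0.04,0.025,-0.002,0,0,-2,1],[-0.08,0.05,-0.004,0,0,-4,1],[-0.12,0.078,-0.008,0,0,-6,1],[-0.16,0.103,-0.008,0,0,-8,1],[-0.193,0.124,-0.008,0,0,-10,1]]'
python3 - <<'E'
from h import *
import pickle
state()
s=state();f=grab_frame("wrist");cv2.imwrite("pics/w1.png",f["image"]);pickle.dump((s,f),open("w1.pkl","wb"));print(s["qvel"],s["tcp_pos"])
E
```

```text
time_s: 1.35
tcp_pos: [400.6, 52.9, 310.2]
tcp_rot: [[-0.001, 1.0, 0.001], [1.0, 0.001, -0.0], [-0.0, 0.001, -1.0]]
force: [0.1, 0.9, 0.4]
gripper_width: 85.4
[-50.14546855  11.69861171 -11.06704998   0.26281434  -0.16510539
 -69.52968706] [400.55179976  52.92691122 310.19019569]
```

View pics/w1.png

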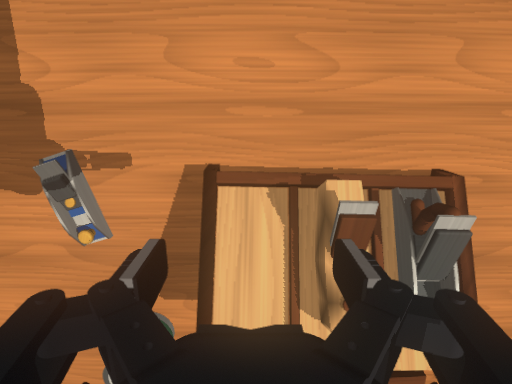

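The wrist view shows the ledge at the top (row ~180), with the empty bay between its side (column ~213) and the divider (column ~290). The arm was still moving, so I'll take another picture now it has settled.

Run:
```python
from h import *
import pickle
grab_frame("wrist");grab_frame("wrist")
s=state();f=grab_frame("wrist");pickle.dump((s,f),open("w1.pkl","wb"));print(s["qvel"].round(2) if hasattr(s["qvel"],'round') else s["qvel"],s["tcp_pos"],s["time_s"])
crop(f,190,150,340,330,4,"pics/w1b.png")
print(s['tcp_rot'])
```

```text
[ 3.79 -1.14  0.72  0.45  0.3   2.08] [400.48950657  53.71954906 309.74845654] 1.5
[[ 2.63340392e-03  9.99996326e-01 -6.43195547e-04]
 [ 9.99996529e-01 -2.63345723e-03 -8.20394760e-05]
 [-8.37330025e-05 -6.42977272e-04 -9.99999790e-01]]
```

View pics/w1b.png

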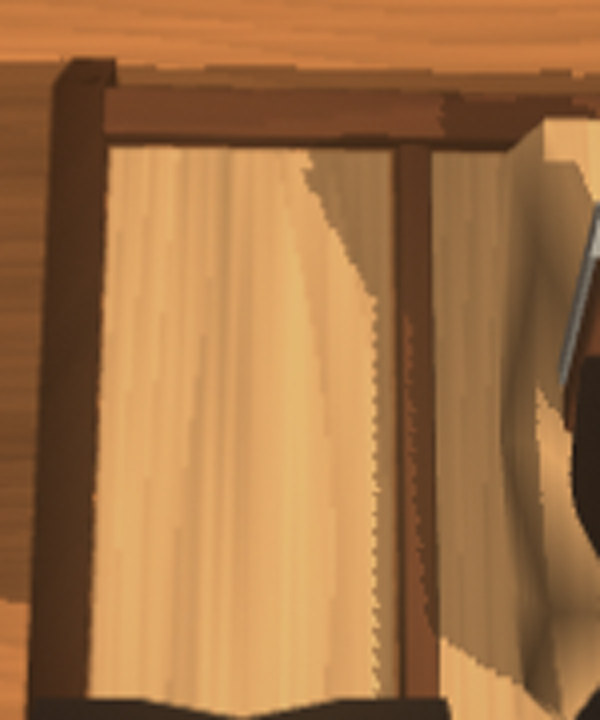

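```bash
cat > till.py <<'E'
from h import *
import pickle
from scipy.optimize import least_squares
s,f=pickle.load(open("w1.pkl","rb"));ft=grab_frame("top");fs=grab_frame("scene")
T=lambda p,k,x0,y0:np.array([(p[0]+.5)/k-.5+x0,(p[1]+.5)/k-.5+y0])
W=lambda x,y:T((x,y),4,190,150);tt=lambda x,y:T((x,y),5,95,145);ss=lambda x,y:T((x,y),4.5,290,125)
def frame(p):
    x,y,z,yaw=p;c,d=np.cos(yaw),np.sin(yaw);a=np.radians(28)
    R=np.array([[c*np.cos(a),-d,-c*np.sin(a)],[d*np.cos(a),c,-d*np.sin(a)],[np.sin(a),0,np.cos(a)]])
    return R,np.array([x,y,z])
def lined(u,a,b):
    t=b-a;n=np.array([-t[1],t[0]])/np.linalg.norm(t);return (u-a)@n
def res(p,full=False):
    R,o=frame(p);L=lambda x,y:R@[x,y,0]+o
    r=[]
    pw=lambda X:proj(f,X,s)[0];pt=lambda X:proj(ft,X)[0];ps=lambda X:proj(fs,X)[0]
    r+=list(pw(L(0,-52))-W(108,148));r+=list(pw(L(0,52))-W(393,151))
    for (x,y),e in(((98,420),-52),((88,695),-52),((397,420),52),((400,695),52)): r.append(lined(W(x,y),pw(L(0,e)),pw(L(250,e))))
    for (X,u) in((L(250,52),tt(495,83)),(L(250,-52),tt(680,83)),(L(0,-52),tt(687,470)),(L(0,52),tt(510,467))): r+=list((pt(X)-u))
    for (X,u) in((L(250,52),ss(275,308)),(L(250,-52),ss(92,308))): r+=list((ps(X)-u))
    return np.array(r)
q=least_squares(res,[442,56,42,0],loss="soft_l1")
if __name__=="__main__":
    print(q.x[:3].round(1),np.degrees(q.x[3]).round(2));print(res(q.x).round(1))
E
python3 till.py
```

```text
[443.9  57.5  44.6] -1.07
[ 0.8 -0.2 -1.   0.2  0.8  0.8 -1.4 -1.5 -0.3 -0.3 -1.2  0.4 -1.  -0.5
  0.9 -0.6 -0.3 -0.6  0.2 -1.9]
```

```bash
python3 -m jog '[[-0.04,0.01,0,0,0,-3,1],[-0.085,0.02,0,0,0,-6,1],[-0.13,0.03,0.0,0,0,-9,1],[-0.175,0.04,0.01,0,0,-12,1],[-0.22,0.055,0.03,0,0,-15,1]]'
```

```text
time_s: 2.15
tcp_pos: [455.5, -163.4, 281.6]
tcp_rot: [[-0.264, 0.964, 0.003], [0.964, 0.264, -0.002], [-0.003, 0.002, -1.0]]
force: [0.7, 0.6, -0.2]
gripper_width: 85.1
```

```bash
python3 -m jog '[[-0.02,0,0.025,0,0,-1,1],[-0.042,0,0.05,0,0,-1.4,1],[-0.064,-0.002,0.075,0,0,-1.4,1],[-0.064,-0.002,0.09,0,0,-1.4,1],[-0.064,-0.002,0.09,0,0,-1.4,1]]'
python3 - <<'E'
from h import *
import pickle
s=state();f=grab_frame("wrist");pickle.dump((s,f),open("w2.pkl","wb"));print(s["qvel"],s["tcp_pos"],s["time_s"])
cv2.imwrite("pics/w2.png",f["image"])
E
```

```text
time_s: 2.65
tcp_pos: [470.4, -224.3, 189.9]
tcp_rot: [[-0.289, 0.957, -0.0], [0.957, 0.289, 0.001], [0.001, 0.0, -1.0]]
force: [0.7, 0.3, 1.4]
gripper_width: 85.3
[ 5.95846347e-01 -2.52075220e+00 -2.52999749e+00  1.02542809e-02
  2.08286594e+00  1.76850798e-03] [ 470.44021456 -224.34295005  189.93629277] 2.65
```

View pics/w2.png

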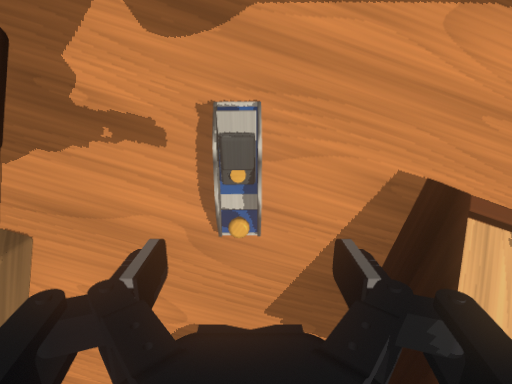

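Run:
```python
from h import *
import pickle
s,f=pickle.load(open("w2.pkl","rb"));crop(f,200,90,280,245,5,"pics/w2c.png")
```

```text
(no output)
```

View pics/w2c.png

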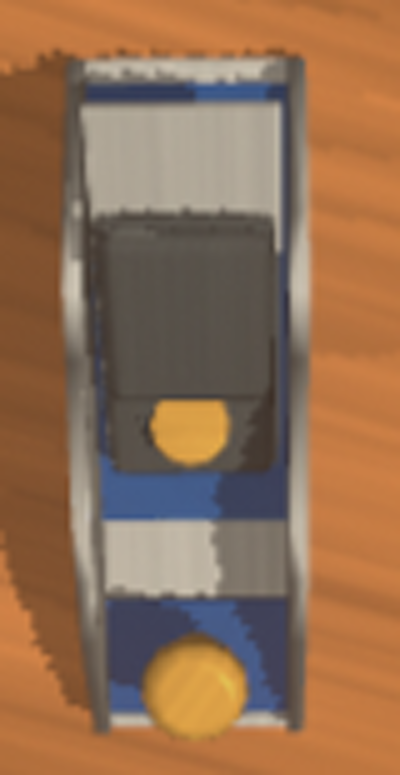

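```bash
cat > meas.py <<'E'
from h import *
import pickle
s,f=pickle.load(open("w2.pkl","rb"))
T=lambda x,y,k,x0,y0:((x+.5)/k-.5+x0,(y+.5)/k-.5+y0)
c=np.array([onz(f,T(x,y,5,200,90),11,s) for x,y in((68,62),(302,60),(300,728),(100,728))])
h=(c[0]+c[1])/2;t=(c[2]+c[3])/2;d=t-h;m=(h+t)/2
print(c.round(1),m.round(1),np.linalg.norm(d),np.linalg.norm(c[0]-c[1]),np.linalg.norm(c[2]-c[3]),np.degrees(np.arctan2(d[1],d[0])))
for e in ((0,1),(3,2)): pass
l=c[3]-c[0];r=c[2]-c[1];print([np.degrees(np.arctan2(v[1],v[0])) for v in(l,r)])
R=np.array(s["tcp_rot"]);print("tool delta",R.T@(m-s["tcp_pos"]))
E
python3 meas.py
```

```text
[[ 408.4 -284.4   11. ]
 [ 393.3 -235.8   11. ]
 [ 544.8 -188.8   11. ]
 [ 559.2 -236.4   11. ]] [ 476.4 -236.3   11. ] 158.48127318632504 50.829610644550534 49.73491047734823 17.449816037123988
[np.float64(17.64843491152289), np.float64(17.251681696698686)]
tool delta [-13.3663027    2.25928638 178.9248875 ]
```

```bash
python3 -m jog '[[-0.007,0.001,0.02,0,0,-0.4,1],[-0.0133,0.0023,0.05,0,0,-0.4,1],[-0.0133,0.0023,0.09,0,0,-0.4,1],[-0.0133,0.0023,0.12,0,0,-0.4,1],[-0.0133,0.0023,0.13,0,0,-0.4,1]]'
python3 - <<'E'
from h import *
s=state();f=grab_frame("wrist");print(s["tcp_pos"],s["time_s"],s['force'])
cv2.imwrite("pics/w3.png",f["image"])
m=np.array([476.4,-236.4,11]);print(np.array(s["tcp_rot"]).T@(m-s["tcp_pos"]))
E
```

```text
time_s: 3.2
tcp_pos: [477.0, -235.3, 60.3]
tcp_rot: [[-0.297, 0.955, 0.0], [0.955, 0.297, 0.001], [0.001, 0.0, -1.0]]
force: [-0.4, 0.9, -0.0]
gripper_width: 85.3
[ 477.02338596 -235.2867777    60.34539252] 3.2 [-0.40586861  0.90350674 -0.0101212 ]
[-0.91756272 -0.93973044 49.34440822]
```

View pics/w3.png

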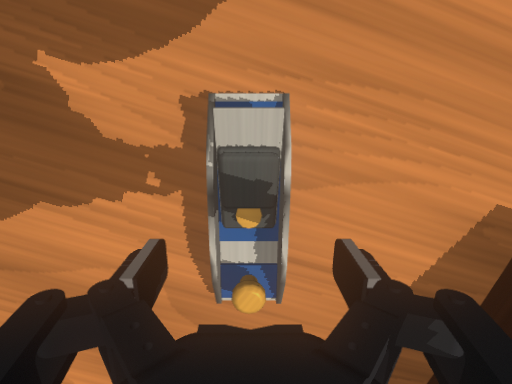

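The plane is centred between the jaws (columns 208–291, fingers at 165 and 335). I'll descend and then grip.

```bash
python3 -m jog '[[-0.001,-0.001,0.015,0,0,0,1],[-0.001,-0.001,0.032,0,0,0,1],[-0.001,-0.001,0.048,0,0,0,1],[-0.001,-0.001,0.058,0,0,0,1],[-0.001,-0.001,0.061,0,0,0,1]]'
python3 -m jog '[[0,0,0,0,0,0,0.6],[0,0,0,0,0,0,0.3],[0,0,0,0,0,0,0],[0,0,0,0,0,0,-0.5],[0,0,0,0,0,0,-1]]'
```

```text
time_s: 3.75
tcp_pos: [477.0, -236.8, -0.1]
tcp_rot: [[-0.298, 0.955, 0.001], [0.955, 0.298, 0.0], [-0.0, 0.001, -1.0]]
force: [-0.3, -0.6, -0.1]
gripper_width: 85.6
time_s: 4.25
tcp_pos: [477.5, -237.1, 1.1]
tcp_rot: [[-0.298, 0.955, 0.002], [0.955, 0.298, -0.001], [-0.002, 0.002, -1.0]]
force: [-0.4, 0.3, 7.3]
gripper_width: 51.3
```

```bash
python3 -m jog '[[0,0,0,0,0,0,-1],[0,0,-0.005,0,0,0,-1],[0,0,-0.015,0,0,0,-1],[0,0,-0.03,0,0,0,-1],[0,0,-0.05,0,0,0,-1]]'
python3 - <<'E'
from h import *
s=state();f=grab_frame("wrist");print(s["tcp_pos"],s["time_s"],s['force'],s["moment"])
cv2.imwrite("pics/w4.png",f["image"])
E
```

```text
time_s: 4.75
tcp_pos: [476.9, -236.6, 51.5]
tcp_rot: [[-0.298, 0.955, 0.001], [0.955, 0.298, 0.0], [0.0, 0.001, -1.0]]
force: [-0.4, -1.0, -8.1]
gripper_width: 51.5
[ 476.86176393 -236.6463155    51.46093108] 4.75 [-0.3660379  -1.00368984 -8.10185022] [-0.00751012 -0.06924245  0.0126284 ]
```

View pics/w4.png

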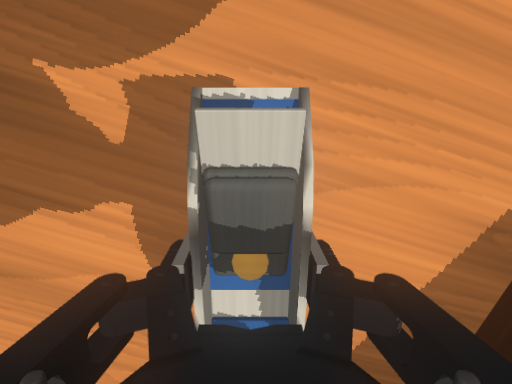

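```bash
cat > goal.py <<'E'
from h import *
import sys
from scipy.spatial.transform import Rotation as Rn
def bayframe():
    a=np.radians(28);w=np.radians(-1.07);c,d=np.cos(w),np.sin(w)
    R=np.array([[c*np.cos(a),-d,-c*np.sin(a)],[d*np.cos(a),c,-d*np.sin(a)],[np.sin(a),0,np.cos(a)]])
    return R,np.array([443.9,57.5,44.6])
def goal(gap,clr,dy=0,heel=80.8,sole=1.1):
    R,o=bayframe();Rt=np.column_stack([R[:,1],R[:,0],-R[:,2]])
    return Rt,o+R@[gap+heel,dy,clr+sole]
def delta(gap,clr,s=None):
    s=s or state();R=np.array(s["tcp_rot"]);Rt,p=goal(gap,clr)
    return R.T@(p-s["tcp_pos"]),Rn.from_matrix(R.T@Rt).as_rotvec(degrees=True),p
if __name__=="__main__":
    for a in sys.argv[1:]:
        g,c=map(float,a.split(","));d=delta(g,c);print(a,*[v.round(2) for v in d])
E
python3 goal.py 8,150 8,70 8,0
python3 - <<'E'
from h import *
s=state();print(s["time_s"])
f=grab_frame("wrist")
s2=dict(tcp_rot=np.eye(3),tcp_pos=np.zeros(3))
for u in((191,88),(310,88)): print(onz(f,u,-9.9,s2))
crop(f,180,75,320,130,5,"pics/w5.png")
E
```

```text
8,150 [ 289.04   62.72 -165.84] [-27.47  -4.25  18.09] [451.37  57.36 219.7 ]
8,70 [277.54  98.06 -95.  ] [-27.47  -4.25  18.09] [488.92  56.66 149.07]
8,0 [267.48 128.97 -33.01] [-27.47  -4.25  18.09] [521.78  56.05  87.26]
4.8
[-26.23408121 -80.10773091  -9.9       ]
[ 26.64108093 -80.16235716  -9.9       ]
```

View pics/w5.png

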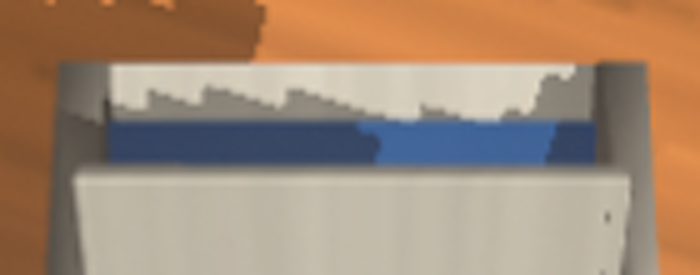

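```bash
python3 -m jog '[[0.01,0.003,-0.03,0,0,0,-1],[0.03,0.008,-0.07,-3,-0.5,2,-1],[0.06,0.015,-0.11,-7,-1,4.5,-1],[0.095,0.025,-0.145,-11,-1.7,7,-1],[0.13,0.033,-0.175,-14,-2.2,9,-1]]'; python3 goal.py 8,150
```

```text
time_s: 5.35
tcp_pos: [469.5, -102.0, 228.9]
tcp_rot: [[-0.139, 0.958, 0.252], [0.99, 0.14, 0.013], [-0.023, 0.251, -0.968]]
force: [0.5, -0.1, -7.0]
gripper_width: 50.8
8,150 [160.55   2.7    6.44] [-13.32  -2.08   8.94] [451.37  57.36 219.7 ]
```

```bash
python3 -m jog '[[0.035,0,0.0,-3,-0.5,2,-1],[0.07,0.001,0,-6,-1,4,-1],[0.105,0.002,0.002,-9,-1.5,6,-1],[0.14,0.0027,0.004,-12,-1.9,8,-1],[0.16,0.0027,0.006,-13.3,-2.1,8.9,-1]]'
python3 - <<'E'
from h import *
grab_frame("scene");s=state();f=grab_frame("wrist");print(s["tcp_pos"],s["time_s"],s['force'],s["qvel"])
import pickle;pickle.dump((s,f),open("w6.pkl","wb"))
cv2.imwrite("pics/w6.png",f["image"])
E
python3 goal.py 8,70
```

```text
time_s: 5.85
tcp_pos: [449.2, 59.1, 218.6]
tcp_rot: [[0.017, 0.884, 0.467], [1.0, -0.016, -0.007], [0.001, 0.467, -0.884]]
force: [-0.3, 0.7, -8.1]
gripper_width: 51.4
[448.50700354  60.62520552 217.9910543 ] 5.9 [-2.03008792  3.05779015 -9.86696327] [-4.61234574  1.4933076  -2.48820899  2.34021687  4.46932711 -9.97766667]
8,70 [-2.01  2.95 79.86] [-0.25 -0.12  0.18] [488.92  56.66 149.07]
```

View pics/w6.png

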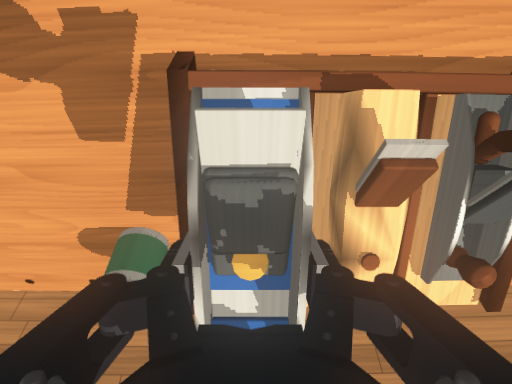

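The plane is over the empty bay, with the ledge (row ~80) beyond the heel. I'll descend square to the lining.

```bash
python3 -m jog '[[-0.001,0.001,0.02,0,0,0,-1],[-0.002,0.003,0.045,0,0,0,-1],[-0.002,0.003,0.07,-0.2,0,0.2,-1],[-0.002,0.003,0.08,-0.2,-0.1,0.2,-1],[-0.002,0.003,0.08,-0.2,-0.1,0.2,-1]]'; python3 goal.py 8,70 6,30
python3 - <<'E'
from h import *
import pickle
s=state();f=grab_frame("wrist");t=grab_frame("top");g=grab_frame("scene")
print(s["time_s"],s["force"])
cv2.imwrite("pics/w7.png",f["image"]);crop(t,95,145,255,255,5,"pics/t7.png");crop(g,290,100,460,235,4.4,"pics/s7.png")
E
```

```text
time_s: 6.45
tcp_pos: [488.4, 56.4, 147.5]
tcp_rot: [[0.019, 0.885, 0.465], [1.0, -0.017, -0.008], [0.001, 0.465, -0.885]]
force: [0.9, -0.1, -7.9]
gripper_width: 51.1
8,70 [ 0.26  1.15 -1.17] [-0.27 -0.03 -0.04] [488.92  56.66 149.07]
6,30 [ 0.23 -0.66 38.84] [-0.27 -0.03 -0.04] [505.93  56.34 112.81]
6.45 [ 0.85315069 -0.0533307  -7.90584613]
```

View pics/w7.png

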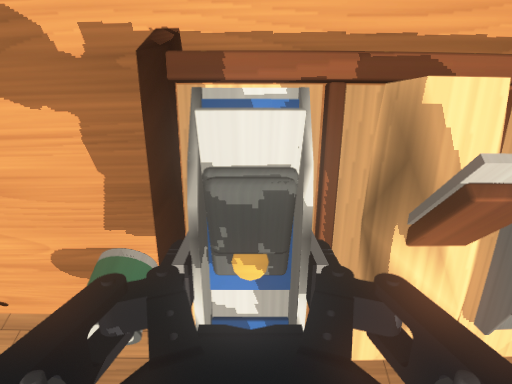

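View pics/t7.png

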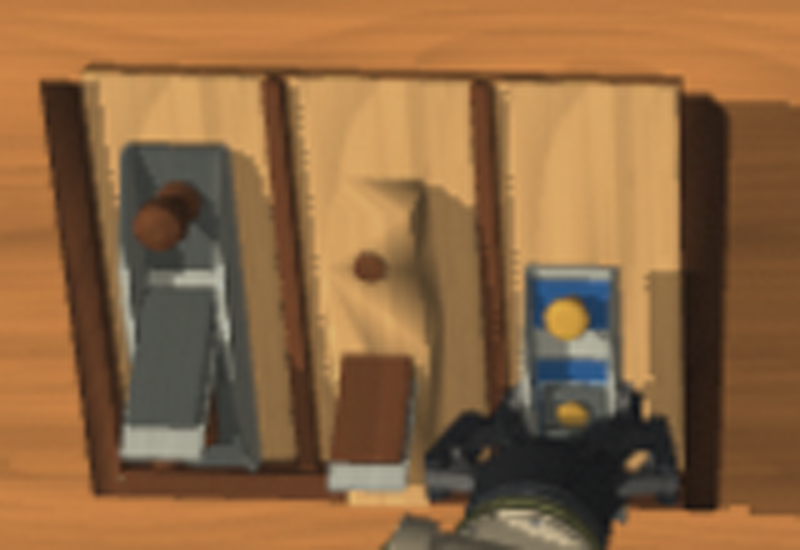

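View pics/s7.png

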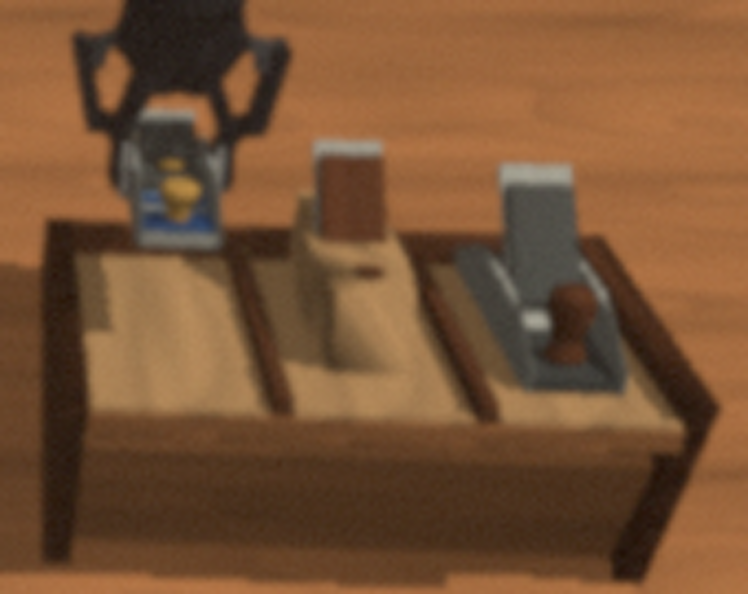

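All three views agree: the plane is aligned in the bay with the heel clear of the ledge. I'll keep descending and watch the force.

```bash
python3 -m jog '[[0,0,0.01,-0.1,0,0,-1],[0,0,0.025,-0.2,0,0,-1],[0,-0.001,0.04,-0.3,0,0,-1],[0,-0.001,0.052,-0.3,0,0,-1],[0,-0.001,0.056,-0.3,0,0,-1]]'; python3 goal.py 5,10 4,0;python3 - <<'E'
from h import *
s=state();f=grab_frame("wrist")
print(s["time_s"],s["force"],s["moment"])
crop(f,130,0,400,240,2.9,"pics/w8.png")
E
```

```text
time_s: 7.1
tcp_pos: [514.6, 56.1, 99.1]
tcp_rot: [[0.019, 0.881, 0.473], [1.0, -0.017, -0.009], [0.0, 0.474, -0.881]]
force: [0.2, -0.1, -7.1]
gripper_width: 51.0
5,10 [ 0.13 -2.29  3.81] [ 0.26 -0.01 -0.01] [514.43  56.18  94.68]
4,0 [ 0.12 -3.34 13.81] [ 0.26 -0.01 -0.01] [518.24  56.11  85.38]
7.1 [ 0.16472067 -0.08870884 -7.08639863] [0.02264928 0.81237163 0.03470677]
```

View pics/w8.png

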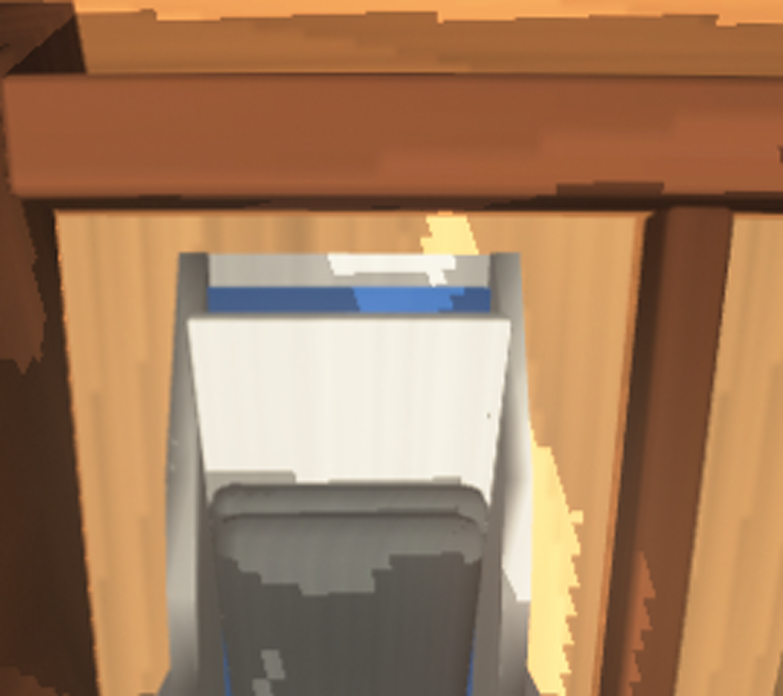

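Lateral gaps are equal, and the heel is parallel to the ledge with a few mm of clearance. I'll creep down from here.

```bash
python3 -m jog '[[0,-0.0005,0.002,0.2,0,0,-1],[0,-0.001,0.004,0.26,0,0,-1],[0,-0.0015,0.006,0.26,0,0,-1],[0,-0.002,0.008,0.26,0,0,-1],[0,-0.002,0.0095,0.26,0,0,-1]]'; python3 goal.py 4,0
```

```text
time_s: 7.65
tcp_pos: [517.4, 56.0, 89.8]
tcp_rot: [[0.019, 0.883, 0.47], [1.0, -0.017, -0.009], [0.0, 0.47, -0.883]]
force: [-0.1, -0.3, -7.7]
gripper_width: 51.3
4,0 [ 0.15 -1.32  4.3 ] [ 0.01 -0.01 -0.02] [518.24  56.11  85.38]
```

```bash
python3 -m jog '[[0,0,0.0008,0,0,0,-1],[0,-0.0004,0.0016,0,0,0,-1],[0,-0.0007,0.0024,0,0,0,-1],[0,-0.001,0.003,0,0,0,-1],[0,-0.001,0.003,0,0,0,-1]]'; python3 goal.py 4,0
python3 - <<'E'
from h import *
s=state();print(s["force"],s["moment"])
E
```

```text
time_s: 8.15
tcp_pos: [517.9, 56.0, 86.6]
tcp_rot: [[0.019, 0.883, 0.469], [1.0, -0.017, -0.009], [0.0, 0.469, -0.883]]
force: [0.0, 0.8, -7.2]
gripper_width: 50.9
4,0 [ 0.15 -0.24  1.25] [-0.   -0.01 -0.02] [518.24  56.11  85.38]
[ 0.03700491  0.82241683 -7.2302874 ] [ 0.00881536  0.78931429 -0.00317164]
```

Nothing touching yet. Continuing in sub-millimetre steps.

```bash
python3 -m jog '[[0,0,0.0005,0,0,0,-1],[0,0,0.001,0,0,0,-1],[0,0,0.0015,0,0,0,-1],[0,0,0.002,0,0,0,-1],[0,0,0.002,0,0,0,-1]]'; python3 goal.py 4,0
python3 - <<'E'
from h import *
s=state();print(s["force"],s["moment"])
E
```

```text
time_s: 8.65
tcp_pos: [518.8, 56.0, 84.8]
tcp_rot: [[0.019, 0.883, 0.469], [1.0, -0.017, -0.009], [0.0, 0.469, -0.883]]
force: [-0.4, -0.2, -7.9]
gripper_width: 50.8
4,0 [ 0.14 -0.22 -0.79] [-0.   -0.01 -0.02] [518.24  56.11  85.38]
[-0.36375186 -0.17910542 -7.8803808 ] [ 0.0181251   0.81845509 -0.06714032]
```

```bash
python3 -m jog '[[0,0,0.0005,0,0,0,-1],[0,0,0.001,0,0,0,-1],[0,0,0.0015,0,0,0,-1],[0,0,0.002,0,0,0,-1],[0,0,0.002,0,0,0,-1]]'; python3 goal.py 4,0
python3 - <<'E'
from h import *
s=state();f=grab_frame("wrist");print(s["force"],s["moment"])
crop(f,130,0,400,240,2.9,"pics/w9.png")
E
```

```text
time_s: 9.15
tcp_pos: [519.1, 56.0, 84.4]
tcp_rot: [[0.018, 0.883, 0.47], [1.0, -0.016, -0.009], [0.0, 0.47, -0.883]]
force: [-26.7, -3.2, 24.1]
gripper_width: 51.0
4,0 [ 0.08 -0.27 -1.24] [ 0.04 -0.02  0.01] [518.24  56.11  85.38]
[-26.67885899  -3.23170038  24.12470413] [-1.08735057  2.11233359 -0.80677638]
```

View pics/w9.png

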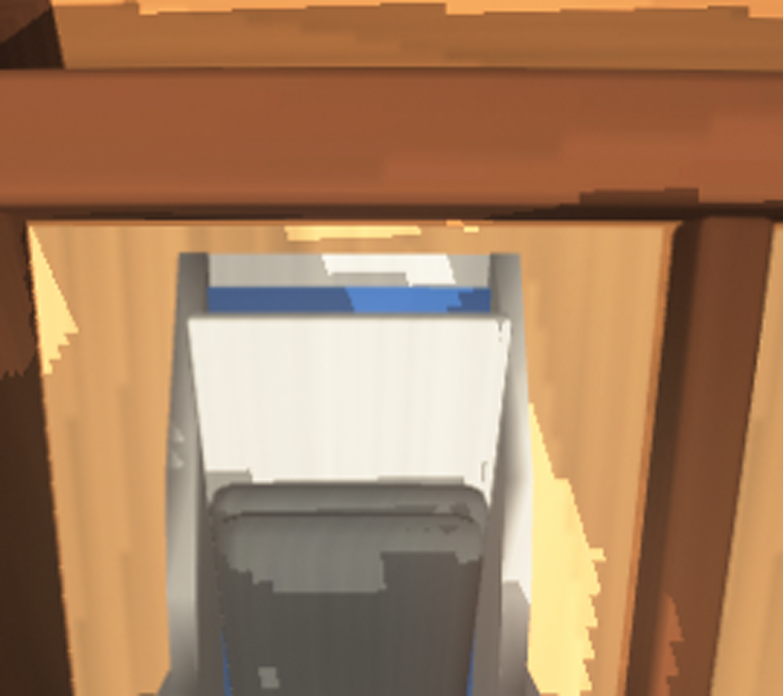

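The sole has made contact, with about 5 mm left to the ledge (row ~220 to the heel at row 253 in the crop). I'll ease the pressure and slide the heel down to the ledge.

```bash
python3 -m jog '[[0,0,-0.0005,0,0,0,-1],[0,-0.001,-0.0008,0,0,0,-1],[0,-0.002,-0.0008,0,0,0,-1],[0,-0.003,-0.0008,0,0,0,-1],[0,-0.0035,-0.0008,0,0,0,-1]]'; python3 goal.py 0,0
python3 - <<'E'
from h import *
s=state();f=grab_frame("wrist");print(s["force"],s["moment"])
crop(f,130,0,400,240,2.9,"pics/w10.png")
E
```

```text
time_s: 9.7
tcp_pos: [515.5, 56.1, 83.2]
tcp_rot: [[0.018, 0.883, 0.469], [1.0, -0.016, -0.008], [0.0, 0.47, -0.883]]
force: [-0.2, -0.0, -7.6]
gripper_width: 51.0
0,0 [ 0.06 -0.5  -0.65] [ 0.   -0.02  0.01] [514.71  56.18  83.5 ]
[-0.16627793 -0.04045571 -7.57956839] [0.05192803 0.76330845 0.06300333]
```

View pics/w10.png

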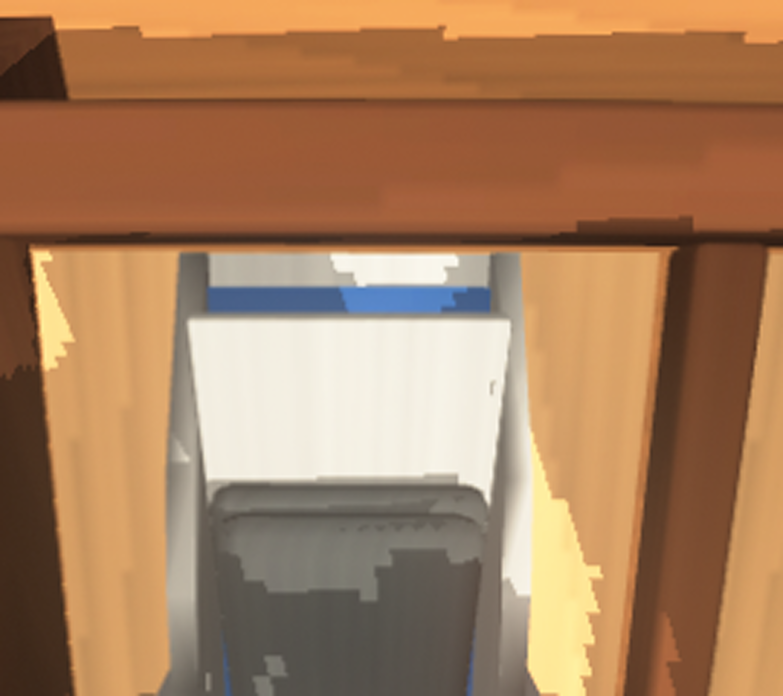

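```bash
python3 -m jog '[[0,0,0.0002,0,0,0,-1],[0,-0.0003,0.0004,0,0,0,-1],[0,-0.0006,0.0006,0,0,0,-1],[0,-0.0006,0.0006,0,0,0,-1],[0,-0.0006,0.0006,0,0,0,-1]]'; python3 -c "
from h import *
s=state();print(s['force'],s['moment'],s['tcp_pos'])"
```

```text
time_s: 10.25
tcp_pos: [515.4, 56.1, 82.6]
tcp_rot: [[0.018, 0.882, 0.47], [1.0, -0.016, -0.009], [0.0, 0.47, -0.883]]
force: [-1.1, 0.8, -5.2]
gripper_width: 50.7
[-1.13195691  0.82934835 -5.20919113] [-0.06154417  0.54983591 -0.00916166] [515.37475455  56.07949922  82.5885245 ]
```

Light contact now. Releasing with a limited opening so the finger backs stay clear of the divider.

```bash
python3 -m jog '[[0,0,0,0,0,0,0.2],[0,0,0,0,0,0,0.25],[0,0,0,0,0,0,0.3],[0,0,0,0,0,0,0.4],[0,0,0,0,0,0,0.5]]'; python3 -m jog '[[0,0,0,0,0,0,0.5],[0,0,0,0,0,0,0.5],[0,0,0,0,0,0,0.5],[0,0,0,0,0,0,0.5],[0,0,0,0,0,0,0.5]]'
python3 - <<'E'
from h import *
s=state();f=grab_frame("wrist");print(s["force"],s["moment"])
cv2.imwrite("pics/w11.png",f["image"])
E
```

```text
time_s: 10.75
tcp_pos: [515.7, 56.0, 83.0]
tcp_rot: [[0.018, 0.882, 0.471], [1.0, -0.016, -0.009], [-0.0, 0.471, -0.882]]
force: [-0.3, -0.6, -0.2]
gripper_width: 63.7
time_s: 11.25
tcp_pos: [515.7, 56.0, 83.0]
tcp_rot: [[0.018, 0.882, 0.471], [1.0, -0.016, -0.009], [-0.0, 0.471, -0.882]]
force: [-0.5, 0.0, 0.2]
gripper_width: 64.1
[-0.45202976  0.03197409  0.19268645] [ 0.04092455  0.15089132 -0.02381465]
```

View pics/w11.png

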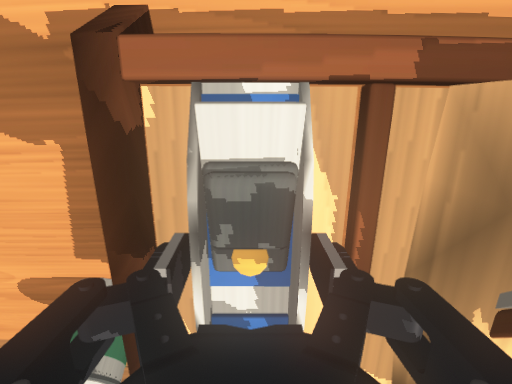

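The jaws are open and clear on both sides, and the heel has slid up to the ledge. I'll back straight out.

```bash
python3 -m jog '[[0,0,-0.01,0,0,0,0.5],[0,0,-0.025,0,0,0,0.5],[0,0,-0.045,0,0,0,0.5],[0,0,-0.07,0,0,0,0.5],[0,0,-0.1,0,0,0,0.5]]';python3 -m jog '[[0,0,-0.03,0,0,0,0.5],[0,0,-0.07,0,0,0,0.5],[0,0,-0.1,0,0,0,0.5],[0,0,-0.12,0,0,0,0.5],[0,0,-0.12,0,0,0,0.5]]'
python3 - <<'E'
from h import *
grab_frame("top");s=state();f=grab_frame("wrist");t=grab_frame("top");g=grab_frame("scene");print(s["force"],s["time_s"])
cv2.imwrite("pics/w12.png",f["image"]);crop(t,95,145,255,255,5,"pics/t12.png");crop(g,290,100,460,235,4.4,"pics/s12.png")
import pickle;pickle.dump((s,f),open("w12.pkl","wb"))
E
```

```text
time_s: 11.8
tcp_pos: [467.6, 56.9, 172.0]
tcp_rot: [[0.019, 0.882, 0.47], [1.0, -0.016, -0.009], [-0.0, 0.47, -0.883]]
force: [1.0, 0.8, -0.2]
gripper_width: 63.9
time_s: 12.3
tcp_pos: [410.9, 57.9, 280.8]
tcp_rot: [[0.019, 0.88, 0.475], [1.0, -0.016, -0.01], [-0.001, 0.475, -0.88]]
force: [0.1, -0.5, -0.3]
gripper_width: 63.5
[ 0.01055157 -0.11574038 -0.22964526] 12.35
```

View pics/w12.png

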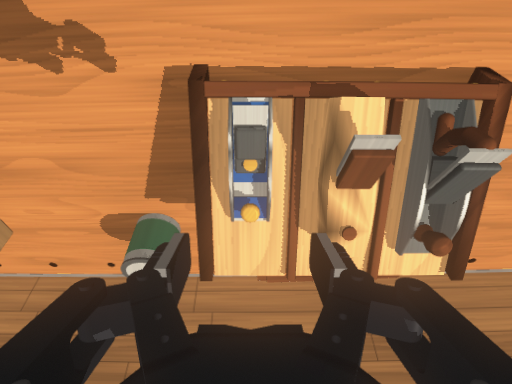

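View pics/t12.png

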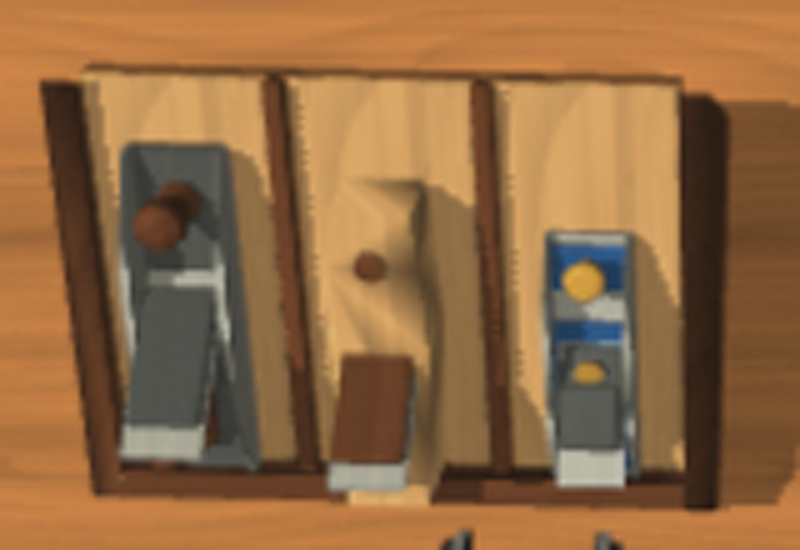

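View pics/s12.png

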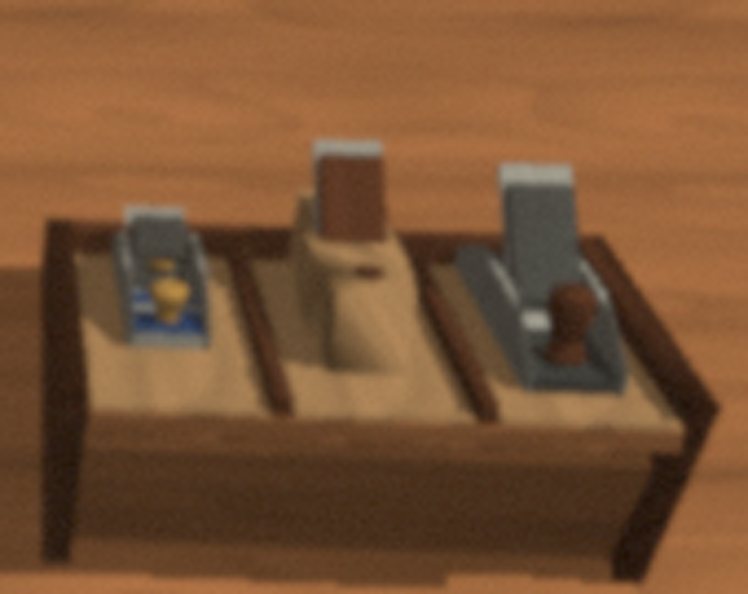

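Run:
```python
from h import *
import pickle
s,f=pickle.load(open("w12.pkl","rb"));crop(f,195,75,305,230,5,"pics/w12c.png")
# predicted heel/toe upper corners (11mm) if seated, wrist
from goal import bayframe
R,o=bayframe()
for x,y in((0,26),(0,-26),(160,26),(160,-26)):print((proj(f,o+R@[x,0+y,11],s)[0]-[195,75])*5)
```

```text
[383.4168477  114.25767228]
[164.76927197 114.1162704 ]
[370.06910143 736.99876232]
[177.32921398 736.91240071]
```

View pics/w12c.png

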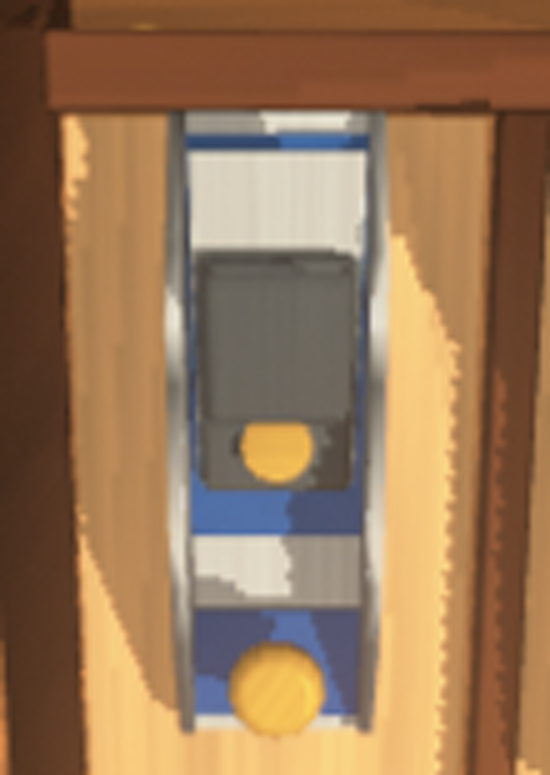

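The heel is square against the ledge (crop row ~112), the plane lies straight up the bay, and the toe corners are at row ~732, where 737 was predicted. Handing in.

```bash
python3 -c "
from cell import *
s=state();print(s['force'],s['qvel']);print(sign_off())"
```

```text
[-0.07143821  0.26922957 -0.07957574] [-0.06062417  0.57911644 -0.15590776  0.06975671  0.02660582 -0.06745933]
the job is handed in; nothing more can be done
None
```

The block plane is in the empty bay, toe up the slope. I gripped it by the cheeks, lowered it square to the lining, let it slide the last millimetre or so to the ledge, and backed the gripper straight out. It was handed in at about 12.4 s.

- **Position:** in the last wrist picture the heel is flush and square against the ledge. The plane is straight and central in the bay, with its toe within about 1–2 mm of where a fully seated plane should be.
- **Other items:** the other two planes look unmoved in the top and overhead views. The arm went nowhere near the mallet or the tin, but I did not measure either one afterwards.
- **Gripper:** it was well clear of the till, with the force reading near zero.
- **Forces:** on first touching the lining, the sole pressed on it with about 40 N by my estimate, more than I intended. I backed off and set the plane down again with about 2–3 N before letting go.

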